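# Dip the grease brush, dab the bearing seat, hang the brush back

### The job

Take the cranked brush from its rest and dip it into the squat open steel pot until all its bristles are below the rim; then lift it out and press the bristles lightly on the floor of the empty round seat, near its middle, in the bearing housing that has no bearing yet. Finally lay the brush back in its rest, its handle down in both notches and centred between them with the bristles hanging, and let go. Keep the bristles off the housing that already has its bearing, and leave the pot and everything else standing where it is.

Things in the scene. Friction and masses are not known exactly. Their poses are not given: they have to be found in the camera images.
- brush: L-shaped brush, 100 g. Wooden handle: level bar 16 mm wide, 18 mm high, along the brush's x from -75 to +92 mm; origin inside the handle at mid width and mid height: grip here, across y, from above; z up. At x = +85 mm a thin steel neck goes straight down to the bristles. It starts lying in the rest.
- bristles: Dark round bristle bundle at the foot of the brush's neck, 14 mm in diameter, 20 mm of it showing below a 17 mm wide steel sleeve. Pressed, it springs up into the sleeve by up to 10 mm (0.5 N at first, 2 N at 10 mm). Origin at the centre of its lower end: brush x = +85, y = 0, z = -73 mm.
- brush_tip (a point): Centre of the lower end of the bristles: brush x = +85 mm, y = 0, z = -73 mm when not pressed.
- rest: Steel rest fixed to the bench: base plate and two uprights (10 mm thick, 46 wide) at x = -48 and +48 mm, each with a notch: flat bottom 85 mm above the bench, 23 mm wide, flaring to 43 at its top (110 mm up). Origin at bench level midway between the uprights; x from one to the other. Brush home: its origin at z = 94 mm over this origin, its x along this x, bristles 21 mm above the bench.
- pot: Squat open straight-sided steel pot, 60 mm outside diameter, 45 mm high, 3 mm wall, inner floor 4 mm above the bench, loose, about 250 g, empty to look at. Origin at the centre of its underside, z up.
- pot_rim (a point): Centre of the pot's mouth, at rim height (45 mm above its underside).
- housing: Square grey cast bearing housing 72 x 72 x 40 mm, fixed to the bench, with an empty round seat 44 mm (45 with clearance) in diameter and 14 mm deep in its top, its floor bright metal. Origin at the centre of its underside, z up.
- housing_seat (a point): Centre of the floor of the empty seat, 26 mm above the bench and 14 mm below the housing's top.
- filled_housing: The same housing with a dark bearing already sitting in its seat, flush with the top; fixed. Origin at the centre of its underside. Not to be touched with the bristles.
- bolt_cup: Narrower, taller steel cup with bolts in it, 52 mm in diameter and 62 mm high, loose. Origin at the centre of its underside. Bystander.
- spacer: Loose steel ring, 42 mm in diameter, 14 mm high, flat on the bench. Bystander.
- wrench: Wrench lying on the bench. Bystander.
- screwdriver: Screwdriver lying on the bench. Bystander.
- shim_block: Small steel block, 40 x 30 x 20 mm. Bystander.
Mind the look-alikes: they are no part of the job. Several things have the shape of the brush; the one meant has the colours described above.

How it is judged:
On the way, in this order (a step that is already met when the one before it is completed fails the run):
1. the bristles are dipped into the pot, their end at least 18 mm below its rim and inside its walls, for 0.2 s (z of brush_tip in the frame of pot_rim below -0.018 m and horizontal distance between brush_tip and pot_rim below 0.024 m and angle between pot's own z axis and vertical below 0.15 rad), for 0.2 s.
2. the bristles press (over 0.3 N) on the floor of the empty seat, within 12 mm of its middle, for 0.2 s (contact force between bristles and housing above 0.3 N and horizontal distance between brush_tip and housing_seat below 0.012 m and z of brush_tip in the frame of housing_seat below 0.004 m), for 0.2 s.
At the end, for the whole second after the job is handed in: The brush lies at rest in both notches of its rest, handle level and bristles down (tilt and heading within 0.12 rad, either way round), its origin within 16 mm along and 8 mm across the middle of the rest and 88 to 99 mm above the bench; the pot stands upright within 20 mm of where it was (x of brush in the frame of rest between -0.016 and 0.016 m and y of brush in the frame of rest between -0.008 and 0.008 m and z of brush in the frame of rest between 0.088 and 0.099 m and angle between the x axis of brush and the x axis of rest, either way round below 0.12 rad and angle between brush's own z axis and vertical below 0.12 rad and linear speed of brush below 0.02 m/s and angle between pot's own z axis and vertical below 0.1 rad and distance of pot from where it was at the start of the episode below 0.02 m); the robot touches nothing.
It fails at once if the bristles touch the housing that has its bearing (contact force between bristles and filled_housing above 0.2 N).
It fails at once if the brush is pressed on the open housing with more than 20 N (contact force between brush and housing above 20 N).
It fails at once if the pot is tipped over (0.35 rad) or shifted by more than 20 mm (angle between pot's own z axis and vertical above 0.35 rad or distance of pot from where it was at the start of the episode above 0.02 m).
It fails at once if a bystander (bolt cup, spacer ring, wrench, screwdriver, shim block) is shifted by more than 20 mm (distance of any of bolt_cup, spacer, wrench, screwdriver, shim_block from where it was at the start of the episode above 0.02 m).
It also fails if it takes over 54 s, if anything falls off the work surface, if the arm or the gripper's body presses on something with over 40 N, if the wrist force passes 120 N, or if a joint passes its speed limit or range.

### The arm

A 7-joint arm with a two-finger parallel gripper is mounted at the origin on the work surface. World frame = base frame: x ahead of the robot, y to its left, z up, the work surface at z = 0. Lengths are in m, angles in rad, forces in N, time in s.
With the tool pointing down it reaches from about 0.4 to 0.9 m from the base axis. Payload 5.5 kg.
Tool frame: the origin (TCP) lies at the very end of the fingers, on their centre line; the grasp point (between the pads) lies 19 mm behind it; z points along the fingers, y is the line along which they close (so a half turn about z gives the same grasp; the last joint's range is limited). The gripper opens to 85 mm and grips with 20 to 120 N. Pads are 22 mm wide; open, the fingers measure 114 mm over their backs; the gripper's body (76 mm by 85 mm) begins 54 mm behind the grasp point. The pads swing forward as they close: fully open they stand 13 mm farther back than shut.
Start: joints at [1.511, 0.501, -0.427, 1.55, 0.221, 1.138, -0.21], TCP at [0.206, -0.616, 0.231] pointing down, gripper open.
Joint ranges: [-2.88, 2.88], [-0.31, 2.03], [-1.54, 1.56], [0.2, 2.42], [-1.41, 4.55], [0.19, 2.02], [-2.57, 2.57]. Speed limits (rad/s): [2.57, 2.57, 3.14, 3.14, 3.14, 3.14, 3.14].

### API

Orientations are given as a rotation vector (axis times angle).
In Python, from station import * gives the robot as it stands.
- The arm moves only by the tool arm_command, never from a script. Its arguments are lists of equal length, an entry for each row: "delta_pos": the shift along the tool's x, y, z in mm, a list of three; "rotation": the turn, a rotation vector about the tool's x, y, z in rad, a list of three; "claw": the closure, from -1 (fully open) to 1 (shut). In form: {"delta_pos": [[tx, ty, tz], ...], "rotation": [[wx, wy, wz], ...], "claw": [claw, ...]}. A call has 1 to 8 rows; each row is the pose to reach, as a shift and turn from the pose commanded when the call began, along the tool's axes at that moment; what a row does not reach only later rows make up. A row lasts 1/8 s, in which the tool goes at most 62.5 mm and 10.7 degrees, less where a joint would pass 70% of its speed; a pose out of reach is approached as far as the arm can. A call with a gripper value outside its range is refused whole. The fingers move at their own pace and stop on an object; "squeeze" is the grip in N (left out, the last holds). Time passes only in rows, so rows that repeat a pose let the fingers close. It gives the time, the measured TCP pose, the force, the opening and the grip force at its end, in the units of the state.
- get_state(): the state, without advancing time (a new reading comes with each control period).
- capture(name): name is "side" or "top" or "wrist"; returns (picture, depth): 480x640x3 uint8, red, green, blue; 480x640 float32, m along the optical axis (not along the pixel's ray), 0 where there is no reading.
- calibration(name): a dict with "intrinsics" (3x3 intrinsics, pixels), "world_from_camera" (4x4, takes a point from camera to world coordinates). Camera axes: x right, y down, z forward; pixel columns grow to the right and rows downward; lengths in m; the calibration is good to about 2 mm. A picture is of the moment at which its call begins: read the wrist's pose just before it. calibration takes no time and is no camera call; for the wrist camera it gives the pose at the moment of the call.
- hand_in(): hands the job in; it is judged then, once.
The state is a dict: "t": time; "joint_positions": joint angles; "qd": joint speeds; "effort": joint torques, N m; "tcp_pos": TCP position; "tcp_rot": TCP orientation; "contact_force": force on the tool from outside, world axes, zero at the start; "ft_torque": the same for the moment, N m; "gripper_width": opening from 0.0 (shut) to 1.0 (fully open); "grip_force": force on a finger pad.
Only numpy, scipy, OpenCV 4.12 (cv2) and the standard library are available. Lean on these libraries where they do the work, as an engineer would, in place of code of your own. Each camera call takes 0.05 s, during which the arm holds its last target. There are 200 camera calls.

## Working session

There is one attempt and no reset: what is moved stays moved. The work goes in short steps, Python scripts to look and compute and a tool call to move; the robot and the scene stay as the last step left them, time stands still between calls to the robot, and variables do not carry over. Pictures are saved under pics/ and viewed, at most 10 in all, crops included, and the job is handed in when it is done.

Besides the shell and the picture viewer there is one more tool, called after ">>>" by a JSON object that holds its "fn" and its "kwargs", one argument or row to a line. arm_command: Moves the arm, as the interface text tells. Its arguments: {"type":"object","properties":{"delta_pos":{"type":"array"},"rotation":{"type":"array"},"claw":{"type":"array"},"squeeze":{"type":"number"}},"required":["delta_pos","rotation","claw"]}

```bash
mkdir -p pics; ls
cat > h.py <<'E'
from station import *
import numpy as np, cv2
def snap(n,f):
    c=calibration(n); im,d=capture(n)
    np.savez('pics/'+f+'.npz',im=im,d=d,K=c['intrinsics'],T=c['world_from_camera'])
    cv2.imwrite('pics/'+f+'.png',im[:,:,::-1])
def cloud(f):
    z=np.load('pics/'+f+'.npz'); d=z['d'];K=z['K'];v,u=np.mgrid[:480,:640]
    P=np.stack([(u-K[0,2])/K[0,0]*d,(v-K[1,2])/K[1,1]*d,d],-1)
    W=P@z['T'][:3,:3].T+z['T'][:3,3]; W[d==0]=np.nan
    return z['im'],W
E
python3 - <<'E'
from h import *
snap('top','top0');snap('side','side0')
for n in('top','side'):
    print(calibration(n)['world_from_camera'].round(3).tolist(),calibration(n)['intrinsics'].round(1).tolist())
s=get_state();print(s['t'],s['tcp_pos'],s['tcp_rot'],s['gripper_width'])
E
```

```text
pics
[[0.001, -0.994, 0.113, 0.437], [-1.0, -0.001, 0.003, 0.058], [-0.003, -0.113, -0.994, 1.126], [0.0, 0.0, 0.0, 1.0]] [[548.1, 0.0, 328.1], [0.0, 548.1, 232.3], [0.0, 0.0, 1.0]]
[[-0.929, -0.196, 0.314, 0.155], [-0.37, 0.513, -0.774, 1.022], [-0.009, -0.836, -0.549, 0.758], [0.0, 0.0, 0.0, 1.0]] [[622.9, 0.0, 323.6], [0.0, 622.9, 235.8], [0.0, 0.0, 1.0]]
0.1 [ 0.20597104 -0.61585014  0.23036026] [-3.09903704e+00 -5.04683790e-01  3.37255286e-04] 1.001529868459102
```

View pics/top0.png

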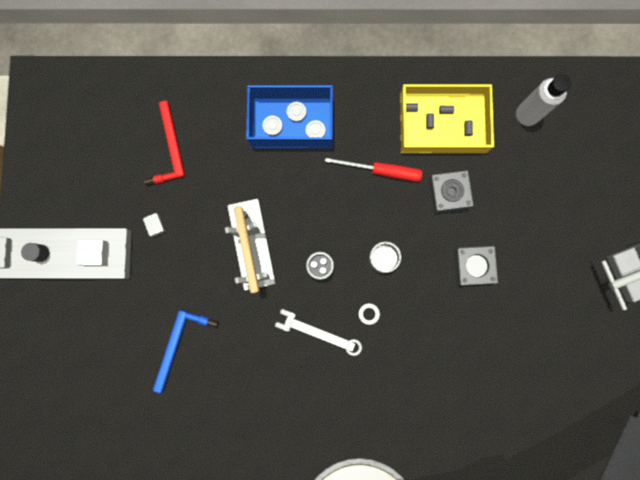

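View pics/side0.png

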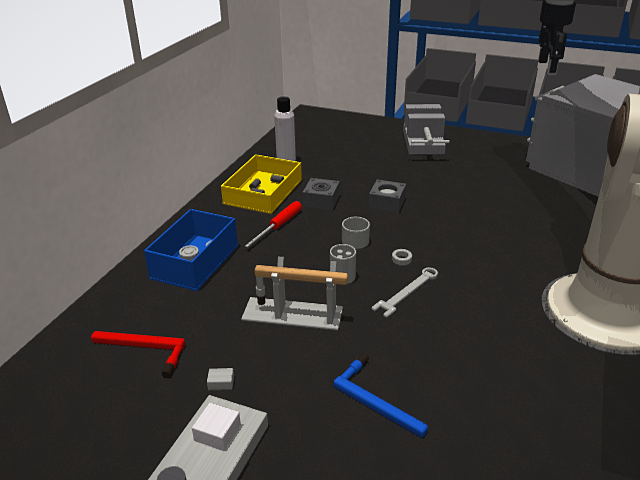

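The top view shows the wooden brush in its rest at about (245,248), the pot at (385,257), the empty housing at (477,266), the filled one at (452,190) and the bolt cup at (320,265). The side view puts the bristles at the far (+x) end, at about (261,297).

```bash
cat > m.py <<'E'
from h import *
def rect(P): 
    r=cv2.minAreaRect((P[:,:2]*1000).astype(np.float32)); return np.round(r[0],1),np.round(r[1],1),round(r[2],1)
for f in('top0','side0'):
    im,W=cloud(f); z=W[...,2]; hsv=cv2.cvtColor(im,cv2.COLOR_RGB2HSV)
    x,y=W[...,0],W[...,1]
    print(f)
    # brush handle wood
    m=(hsv[...,0]>8)&(hsv[...,0]<25)&(hsv[...,1]>70)&(z>.06)&(z<.14)&(abs(y-.21)<.15)&(abs(x-.43)<.15)
    P=W[m]; print('handle n',len(P),'z',np.percentile(P[:,2],[5,50,90]).round(4)); t=P[P[:,2]>np.percentile(P[:,2],90)-.004]
    c=t[:,:2].mean(0);dr=np.linalg.svd(t[:,:2]-c)[2][0];s=(t[:,:2]-c)@dr;s0=np.percentile(s,[.5,99.5]);print('dir',dr.round(4),'ends',(c+s0[0]*dr).round(4),(c+s0[1]*dr).round(4),rect(t))
    def near(cx,cy,r,lo,hi): return W[(np.hypot(x-cx,y-cy)<r)&(z>lo)&(z<hi)]
    if f=='top0':
        C={}
        for n,(u,v) in dict(pot=(385,257),hous=(477,266),fill=(452,190),cup=(320,265)).items():
            b=z[v-25:v+25,u-25:u+25]; w=W[v-25:v+25,u-25:u+25][b>.02]; C[n]=w[:,:2].mean(0)
    for n,c in C.items():
        w=near(*c,.06,.02,.09); top=np.percentile(w[:,2],95); t=w[w[:,2]>top-.005]
        print(n,'top',top.round(4),rect(t),cv2.minEnclosingCircle((t[:,:2]*1000).astype(np.float32)),len(t))
        if n=='hous':
            k=near(*c,.018,.0,.034);print(' floor',np.median(k,0).round(4),len(k))
    # rest plate
    m=(hsv[...,1]<40)&(hsv[...,2]>100)&(z<.02)&(z>.003)&(abs(y-.2)<.09)&(abs(x-.41)<.12)
    P=W[m];print('plate',np.median(P[:,2]),rect(P))
    m=(hsv[...,1]<40)&(z<.114)&(z>.07)&(abs(y-.2)<.09)&(abs(x-.41)<.12)
    P=W[m];print('uprights',len(P)); 
    if len(P)>20:
        _,l,ce=cv2.kmeans((P[:,:2]).astype(np.float32),2,None,(3,50,1e-6),5,0)
        for i in(0,1): print(rect(P[l[:,0]==i]))
E
python3 m.py
```

```text
top0
handle n 487 z [0.0976 0.1019 0.1043]
dir [-0.9777 -0.2101] ends [0.5786 0.2272] [0.4422 0.1979] (array([510.4, 212.7]), array([140.9,  15.6]), 12.1)
pot top 0.0476 (array([512.1, -52. ]), array([57.6, 57.7]), 89.5) ((511.7424011230469, -52.12590408325195), 29.78359603881836) 117
hous top 0.0427 (array([ 495.1, -234.4]), array([72. , 72.7]), 3.2) ((494.8514404296875, -234.080810546875), 49.76910400390625) 754
 floor [ 0.4946 -0.2339  0.0261] 255
fill top 0.043 (array([ 645.9, -187.9]), array([72.7, 72.6]), 7.3) ((645.9962768554688, -187.54135131835938), 49.222923278808594) 924
cup top 0.0628 (array([493.6,  76.8]), array([50.1, 50.5]), 33.6) ((493.767333984375, 77.2790756225586), 25.75932502746582) 128
plate 0.006281707906325318 (array([444.2, 186.1]), array([209.1,  78.3]), 26.5)
uprights 132
(array([464.8, 223.8]), array([10.1, 18.9]), 10.3)
(array([472.9, 186.5]), array([ 9.9, 21. ]), 12.5)
side0
handle n 855 z [0.0893 0.1015 0.105 ]
dir [-0.9765 -0.2154] ends [0.5797 0.2324] [0.4438 0.2024] (array([512.1, 215.9]), array([140.2,  19.3]), 12.3)
pot top 0.0466 (array([514. , -49.4]), array([60.6, 58.8]), 83.6) ((514.760498046875, -47.986534118652344), 31.77446937561035) 152
hous top 0.0437 (array([ 498.6, -230.8]), array([72.6, 79.9]), 3.2) ((497.5695495605469, -229.3271942138672), 51.18757629394531) 360
 floor [ 0.4994 -0.2422  0.0283] 29
fill top 0.0437 (array([ 648.9, -184.5]), array([72.6, 82.6]), 7.5) ((647.5006713867188, -183.84951782226562), 49.45731735229492) 452
cup top 0.0639 (array([496.6,  80.3]), array([49.1, 56.3]), 19.1) ((496.49053955078125, 80.14006805419922), 28.2763729095459) 161
plate 0.007571520158125122 (array([443.7, 188.8]), array([208.1,  78.4]), 27.4)
uprights 188
(array([475.2, 191.1]), array([10.1, 29.9]), 13.1)
(array([467.5, 223.8]), array([10. , 23.9]), 8.9)
```

```bash
sed -i 's/abs(x-.43)<.15/abs(x-.5)<.16/; s/abs(x-.41)<.12/abs(x-.5)<.16/g' m.py; python3 m.py | grep -v -E 'pot|hous|fill|cup|floor'
python3 - <<'E'
from h import *
from scipy.spatial.transform import Rotation as R
print(R.from_rotvec(get_state()['tcp_rot']).as_matrix().round(3), calibration('wrist')['world_from_camera'].round(3),get_state()['tcp_pos'])
E
```

```text
top0
handle n 586 z [0.0976 0.1018 0.1045]
dir [-0.9776 -0.2106] ends [0.6018 0.2323] [0.4424 0.198 ] (array([522.1, 215.2]), array([164.7,  15.5]), 12.1)
plate 0.0059776828028658135 (array([488.6, 200.1]), array([295.5,  88.9]), 21.2)
uprights 280
(array([468.9, 204.6]), array([10.3, 57.9]), 12.0)
(array([568., 221.]), array([47. , 56.9]), 60.3)
side0
handle n 1015 z [0.0894 0.1015 0.105 ]
dir [-0.9769 -0.2136] ends [0.6039 0.2375] [0.4438 0.2025] (array([524.8, 218.9]), array([166.4,  19.3]), 12.5)
plate 0.007406403500581249 (array([490.7, 202.7]), array([297.4,  91.5]), 20.8)
uprights 435
(array([571.1, 234.6]), array([54.7, 48.5]), 44.2)
(array([471.8, 206.1]), array([10.3, 60.7]), 12.7)
[[ 0.948  0.317 -0.   ]
 [ 0.317 -0.948  0.002]
 [ 0.    -0.002 -1.   ]] [[ 0.316 -0.902 -0.295  0.283]
 [-0.949 -0.301 -0.097 -0.59 ]
 [-0.002  0.311 -0.951  0.374]
 [ 0.     0.     0.     1.   ]] [ 0.20597104 -0.61585014  0.23036026]
```

>>> {"fn": "arm_command", "kwargs": {
  "delta_pos": [
    [20,-10,-40],
    [60,-40,-60],
    [115,-85,-60],
    [170,-125,-60],
    [225,-165,-60],
    [280,-205,-50],
    [335,-245,-30],
    [381,-275,-10]
  ],
  "rotation": [
    [0,0,0],
    [0,0,0.05],
    [0,0,0.112],
    [0,0,0.112],
    [0,0,0.112],
    [0,0,0.112],
    [0,0,0.112],
    [0,0,0.112]
  ],
  "claw": [-1,-1,-1,-1,-1,-1,-1,-1]
}}

```text
t: 1.1
tcp_pos: [0.4641, -0.2556, 0.2502]
tcp_rot: [3.123, 0.33, 0.001]
contact_force: [0.4, -0.9, 0.1]
gripper_width: 1.003
grip_force: 0.0
```

Run:
```python
from h import *
from scipy.spatial.transform import Rotation as R
snap('wrist','w1')
s=get_state();print(s['t'],s['tcp_pos'],R.from_rotvec(s['tcp_rot']).as_matrix().round(3),s['joint_positions'])
im,W=cloud('w1');z=W[...,2]
m=(z>.03)&(z<.055)&(abs(W[...,0]-.495)<.06)&(abs(W[...,1]+.234)<.06)
P=W[m];print(len(P),np.median(P[:,2]),cv2.minAreaRect((P[:,:2]*1000).astype(np.float32)))
k=(z>.015)&(z<.032)&(np.hypot(W[...,0]-.495,W[...,1]+.234)<.026);P=W[k];print(np.median(P,0),cv2.minEnclosingCircle((P[:,:2]*1000).astype(np.float32)))
```

```text
1.15 [ 0.46817614 -0.24570523  0.24811907] [[ 0.976  0.22   0.002]
 [ 0.219 -0.976  0.006]
 [ 0.003 -0.005 -1.   ]] [ 0.97594963  0.2946978  -0.64288997  1.82970313  0.19146416  1.08174394
 -1.08632102]
4695 0.040945779229531465 ((497.4044189453125, -233.19895935058594), (72.34040832519531, 72.10233306884766), 3.0455212593078613)
[ 0.49718639 -0.23313069  0.0273801 ] ((497.0746765136719, -233.17979431152344), 22.456890106201172)
```

>>> {"fn": "arm_command", "kwargs": {
  "delta_pos": [
    [14,-42,5],
    [28,-84,10],
    [42,-126,15],
    [56,-167,20],
    [56,-167,20]
  ],
  "rotation": [
    [0,0,0],
    [0,0,0],
    [0,0,0],
    [0,0,0],
    [0,0,0]
  ],
  "claw": [-1,-1,-1,-1,-1]
}}

```text
t: 1.78
tcp_pos: [0.4828, -0.0781, 0.2301]
tcp_rot: [-3.122, -0.341, 0.001]
contact_force: [-0.9, -0.1, 0.5]
gripper_width: 0.998
grip_force: 0.0
```

Run:
```python
from h import *
from scipy.spatial.transform import Rotation as R
snap('wrist','w2')
s=get_state();print(s['t'],s['tcp_pos'],R.from_rotvec(s['tcp_rot']).as_matrix().round(3))
im,W=cloud('w2');z=W[...,2]
m=(z>.038)&(z<.055)&(np.hypot(W[...,0]-.512,W[...,1]+.051)<.045)
P=W[m];print(len(P),np.median(P[:,2]),cv2.minEnclosingCircle((P[:,:2]*1000).astype(np.float32)))
print(np.nanpercentile(W[(np.hypot(W[...,0]-.512,W[...,1]+.051)<.02)][:,2],[5,50,95]))
```

```text
1.825 [ 0.48280404 -0.08058837  0.2301076 ] [[ 0.977  0.213 -0.001]
 [ 0.213 -0.977  0.   ]
 [-0.001 -0.    -1.   ]]
922 0.04557902808452893 ((513.9537963867188, -50.640316009521484), 29.93950080871582)
[0.00418693 0.31411044 0.32134755]
```

>>> {"fn": "arm_command", "kwargs": {
  "delta_pos": [
    [15,-47,2],
    [31,-94,4],
    [46,-140,6],
    [62,-187,8],
    [77,-234,10],
    [92,-281,10],
    [92,-281,10],
    [92,-281,10]
  ],
  "rotation": [
    [0,0,0],
    [0,0,0],
    [0,0,0],
    [0,0,0],
    [0,0,0],
    [0,0,0],
    [0,0,0],
    [0,0,0]
  ],
  "claw": [-1,-1,-1,-1,-1,-1,-1,-1]
}}

```text
t: 2.82
tcp_pos: [0.5146, 0.2101, 0.2198]
tcp_rot: [3.123, 0.328, -0.002]
contact_force: [-0.3, -0.0, -0.3]
gripper_width: 1.001
grip_force: 0.0
```

Run:
```python
from h import *
from scipy.spatial.transform import Rotation as R
snap('wrist','w3')
s=get_state();print(s['t'],s['tcp_pos'],R.from_rotvec(s['tcp_rot']).as_matrix().round(3))
im,W=cloud('w3');z=W[...,2];x,y=W[...,0],W[...,1];hsv=cv2.cvtColor(im,cv2.COLOR_RGB2HSV)
m=(hsv[...,0]>8)&(hsv[...,0]<25)&(hsv[...,1]>70)&(z>.097)&(z<.115)
P=W[m];print('handle',len(P),np.median(P[:,2]),cv2.minAreaRect((P[:,:2]*1000).astype(np.float32)))
c=np.median(P,0)[:2];dr=np.linalg.svd(P[::5,:2]-P[:,:2].mean(0))[2][0];print(dr,P[:,:2].mean(0))
m=(hsv[...,1]<40)&(z>.105)&(z<.118)&(abs(y-.214)<.06)&(abs(x-.515)<.08)
P=W[m];print('upr top',len(P),np.median(P[:,2]))
_,l,ce=cv2.kmeans(P[:,:2].astype(np.float32),4,None,(3,50,1e-6),9,0)
for i in range(4):
    q=P[l[:,0]==i];print(len(q),np.median(q,0).round(4),cv2.minAreaRect((q[:,:2]*1000).astype(np.float32)))
```

```text
2.875 [0.51475155 0.20944726 0.21983321] [[ 0.978  0.207 -0.001]
 [ 0.207 -0.978 -0.002]
 [-0.001  0.001 -1.   ]]
handle 4657 0.10353834785844812 ((525.0955810546875, 217.7976531982422), (164.6422576904297, 15.389409065246582), 12.100959777832031)
[-0.97771587 -0.20993255] [0.52562188 0.2175814 ]
upr top 830 0.10982583762555498
187 [0.467  0.2303 0.1098] ((465.88775634765625, 230.40040588378906), (10.923911094665527, 8.668622970581055), 14.177335739135742)
228 [0.5704 0.2024 0.1099] ((570.1268310546875, 202.1236572265625), (10.132716178894043, 8.334186553955078), 12.728577613830566)
230 [0.5598 0.2503 0.1098] ((559.6671142578125, 250.56265258789062), (10.265475273132324, 8.789674758911133), 10.011809349060059)
185 [0.4773 0.1821 0.1098] ((476.5726623535156, 181.9425811767578), (11.266006469726562, 9.118566513061523), 15.686224937438965)
```

View pics/w3.png

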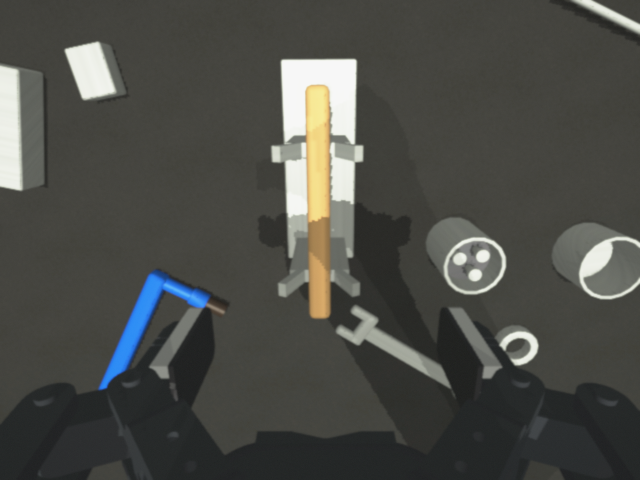

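The wrist picture shows the handle running from (318,85) to (319,318), seated in both uprights (rows 152 and 285). Next I descend to the handle.

>>> {"fn": "arm_command", "kwargs": {
  "delta_pos": [
    [2,-3,30],
    [4,-6,70],
    [4,-6,110],
    [4,-6,135],
    [4,-6,145],
    [4,-6,145],
    [4,-6,145]
  ],
  "rotation": [
    [0,0,0],
    [0,0,0],
    [0,0,0],
    [0,0,0],
    [0,0,0],
    [0,0,0],
    [0,0,0]
  ],
  "claw": [-1,-1,-1,-1,-1,-1,-1]
}}

```text
t: 3.75
tcp_pos: [0.5179, 0.2186, 0.0766]
tcp_rot: [-3.124, -0.329, -0.003]
contact_force: [0.1, 0.8, 0.2]
gripper_width: 1.002
grip_force: 0.0
```

>>> {"fn": "arm_command", "kwargs": {
  "delta_pos": [
    [-1.4,2.4,1],
    [-1.4,2.4,1],
    [-1.4,2.4,1],
    [-1.4,2.4,1],
    [-1.4,2.4,1],
    [-1.4,2.4,1],
    [-1.4,2.4,1],
    [-1.4,2.4,1]
  ],
  "rotation": [
    [0,0,0],
    [0,0,0],
    [0,0,0],
    [0,0,0],
    [0,0,0],
    [0,0,0],
    [0,0,0],
    [0,0,0]
  ],
  "claw": [-1,-1,1,1,1,1,1,1],
  "squeeze": 50
}}

```text
t: 4.75
tcp_pos: [0.5161, 0.2161, 0.0744]
tcp_rot: [-3.124, -0.331, -0.0]
contact_force: [-0.7, -0.6, 0.9]
gripper_width: 0.179
grip_force: 48.9
```

>>> {"fn": "arm_command", "kwargs": {
  "delta_pos": [
    [0,0,-15],
    [0,0,-40],
    [0,0,-70],
    [0,0,-85],
    [0,0,-85]
  ],
  "rotation": [
    [0,0,0],
    [0,0,0],
    [0,0,0],
    [0,0,0],
    [0,0,0]
  ],
  "claw": [1,1,1,1,1]
}}

```text
t: 5.38
tcp_pos: [0.5168, 0.2162, 0.1606]
tcp_rot: [-3.124, -0.33, -0.004]
contact_force: [0.2, 0.6, -1.8]
gripper_width: 0.175
grip_force: 48.7
```

>>> {"fn": "arm_command", "kwargs": {
  "delta_pos": [
    [-15,26,0],
    [-40,72,0],
    [-66,119,0],
    [-93,167,0],
    [-119,214,0],
    [-138,248,0],
    [-145,261,0],
    [-145,261,0]
  ],
  "rotation": [
    [0,0,0],
    [0,0,0],
    [0,0,0],
    [0,0,0],
    [0,0,0],
    [0,0,0],
    [0,0,0],
    [0,0,0]
  ],
  "claw": [1,1,1,1,1,1,1,1]
}}

```text
t: 6.38
tcp_pos: [0.4277, -0.0708, 0.1585]
tcp_rot: [-3.124, -0.325, 0.003]
contact_force: [0.8, -0.3, -1.3]
gripper_width: 0.175
grip_force: 48.9
```

Run:
```python
from h import *
from scipy.spatial.transform import Rotation as R
snap('wrist','w4');snap('side','s4')
s=get_state();print(s['t'],s['tcp_pos'],R.from_rotvec(s['tcp_rot']).as_matrix().round(3),s['joint_positions'].round(2))
a=cv2.imread('pics/w4.png');b=cv2.imread('pics/s4.png')[100:400,200:520]
cv2.imwrite('pics/j4.png',np.hstack([cv2.resize(a,(400,300)),cv2.resize(b,(400,375))[:300]]))
im,W=cloud('w4');z=W[...,2];hsv=cv2.cvtColor(im,cv2.COLOR_RGB2HSV)
m=(hsv[...,0]>8)&(hsv[...,0]<25)&(hsv[...,1]>70)&(z>.16)&(z<.21)
P=W[m];print('handle',len(P),np.percentile(P[:,2],[10,50,90]),cv2.minAreaRect((P[:,:2]*1000).astype(np.float32)))
A=np.c_[P[:,:2],np.ones(len(P))];print('slope',np.linalg.lstsq(A,P[:,2],rcond=None)[0])
```

```text
6.475 [ 0.4286148  -0.06884631  0.15886456] [[ 0.978  0.21  -0.001]
 [ 0.21  -0.978  0.001]
 [-0.    -0.001 -1.   ]] [ 0.79  0.26 -0.78  2.13  0.25  0.84 -1.49]
handle 15629 [0.18579617 0.18752224 0.1884569 ] ((454.459716796875, -64.82498168945312), (129.4933319091797, 17.232912063598633), 11.220312118530273)
slope [-0.00708005  0.00122468  0.19062798]
```

View pics/j4.png

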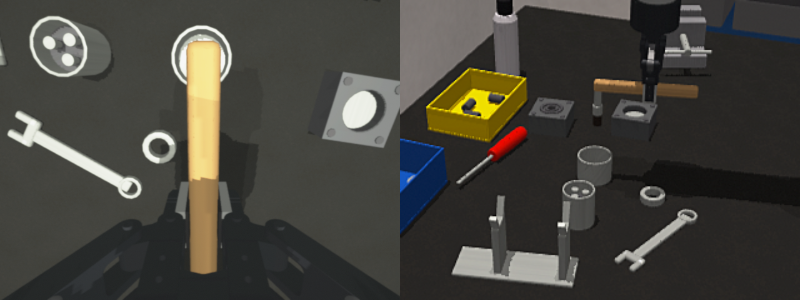

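The wrist half of the picture shows the handle's front end over the pot mouth at about (203,50), and the side half shows the brush level with its bristles hanging. I'll dip now.

>>> {"fn": "arm_command", "kwargs": {
  "delta_pos": [
    [0,0,25],
    [0,0,50],
    [0,0,70],
    [0,0,83],
    [0,0,85],
    [0,0,85],
    [0,0,85],
    [0,0,85]
  ],
  "rotation": [
    [0,0,0],
    [0,0,0],
    [0,0,0],
    [0,0,0],
    [0,0,0],
    [0,0,0],
    [0,0,0],
    [0,0,0]
  ],
  "claw": [1,1,1,1,1,1,1,1]
}}

```text
t: 7.48
tcp_pos: [0.4293, -0.0698, 0.0748]
tcp_rot: [3.124, 0.33, 0.002]
contact_force: [0.1, 0.0, -1.3]
gripper_width: 0.175
grip_force: 48.9
```

>>> {"fn": "arm_command", "kwargs": {
  "delta_pos": [
    [0,0,0],
    [0,0,0],
    [0,0,0],
    [0,0,-20],
    [0,0,-55],
    [0,0,-75],
    [0,0,-80],
    [0,0,-80]
  ],
  "rotation": [
    [0,0,0],
    [0,0,0],
    [0,0,0],
    [0,0,0],
    [0,0,0],
    [0,0,0],
    [0,0,0],
    [0,0,0]
  ],
  "claw": [1,1,1,1,1,1,1,1]
}}

```text
t: 8.48
tcp_pos: [0.4286, -0.0698, 0.1541]
tcp_rot: [3.124, 0.33, -0.0]
contact_force: [0.2, 0.5, -1.2]
gripper_width: 0.174
grip_force: 48.9
```

>>> {"fn": "arm_command", "kwargs": {
  "delta_pos": [
    [-8,25,0],
    [-20,65,0],
    [-33,105,0],
    [-45,145,0],
    [-52,168,0],
    [-54,174,0],
    [-54,174,0],
    [-54,174,0]
  ],
  "rotation": [
    [0,0,0],
    [0,0,0],
    [0,0,0],
    [0,0,0],
    [0,0,0],
    [0,0,0],
    [0,0,0],
    [0,0,0]
  ],
  "claw": [1,1,1,1,1,1,1,1]
}}

```text
t: 9.48
tcp_pos: [0.4126, -0.2494, 0.154]
tcp_rot: [-3.123, -0.334, 0.0]
contact_force: [0.0, -0.1, -1.3]
gripper_width: 0.174
grip_force: 49.0
```

Run:
```python
from h import *
from scipy.spatial.transform import Rotation as R
snap('wrist','w5');snap('top','t5')
s=get_state();print(s['t'],s['tcp_pos'],R.from_rotvec(s['tcp_rot']).as_matrix().round(3))
cv2.imwrite('pics/j5.png',cv2.imread('pics/w5.png')[0:300,120:520])
im,W=cloud('w5');z=W[...,2];hsv=cv2.cvtColor(im,cv2.COLOR_RGB2HSV)
m=(hsv[...,0]>8)&(hsv[...,0]<25)&(hsv[...,1]>70)&(z>.16)&(z<.21)
P=W[m];r=cv2.minAreaRect((P[:,:2]*1000).astype(np.float32));print(r)
e=P[P[:,0]>np.percentile(P[:,0],98)];print('front end',np.median(e,0), P[:,0].max())
m=(z>.034)&(z<.05)&(abs(W[...,0]-.497)<.06)&(abs(W[...,1]+.233)<.06)
print(cv2.minAreaRect((W[m][:,:2]*1000).astype(np.float32)))
im,W=cloud('t5');z=W[...,2];hsv=cv2.cvtColor(im,cv2.COLOR_RGB2HSV)
m=(z>.035)&(z<.055)&(np.hypot(W[...,0]-.512,W[...,1]+.051)<.045);print('pot',cv2.minEnclosingCircle((W[m][:,:2]*1000).astype(np.float32)))
m=(hsv[...,0]>8)&(hsv[...,0]<25)&(hsv[...,1]>70)&(z>.16)&(z<.21)&(W[...,1]>-.4)
print(cv2.minAreaRect((W[m][:,:2]*1000).astype(np.float32)))
```

```text
9.575 [ 0.41271679 -0.24976222  0.15428429] [[ 0.977  0.211 -0.   ]
 [ 0.211 -0.977  0.   ]
 [ 0.    -0.    -1.   ]]
((439.4544372558594, -243.22854614257812), (129.33303833007812, 17.576719284057617), 11.6757230758667)
front end [ 0.50177397 -0.23190442  0.18160942] 0.5035301535048815
((497.5299987792969, -233.15640258789062), (72.41231536865234, 72.26608276367188), 3.0770933628082275)
pot ((511.58795166015625, -52.12343215942383), 29.981033325195312)
((576.7099609375, -275.98480224609375), (74.54557037353516, 477.164794921875), 80.1432113647461)
```

View pics/j5.png

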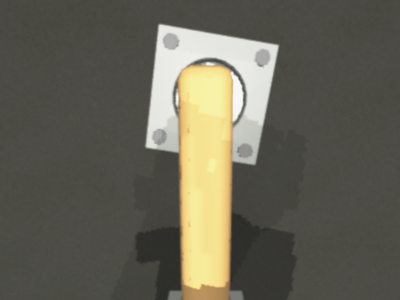

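The picture shows the handle's front end over the empty seat at (208,68), with the seat at (210,95); the measured tip is within 2 mm of its middle. I'll press now.

>>> {"fn": "arm_command", "kwargs": {
  "delta_pos": [
    [0,0,25],
    [0,0,50],
    [0,0,66],
    [0,0,74],
    [0,0,78],
    [0,0,79],
    [0,0,79],
    [0,0,79]
  ],
  "rotation": [
    [0,0,0],
    [0,0,0],
    [0,0,0],
    [0,0,0],
    [0,0,0],
    [0,0,0],
    [0,0,0],
    [0,0,0]
  ],
  "claw": [1,1,1,1,1,1,1,1]
}}

```text
t: 10.58
tcp_pos: [0.4129, -0.2513, 0.0758]
tcp_rot: [3.123, 0.33, 0.001]
contact_force: [-0.4, -0.0, -0.1]
gripper_width: 0.177
grip_force: 49.1
```

>>> {"fn": "arm_command", "kwargs": {
  "delta_pos": [
    [0,0,1],
    [0,0,1],
    [0,0,1],
    [0,0,1]
  ],
  "rotation": [
    [0,0,0],
    [0,0,0],
    [0,0,0],
    [0,0,0]
  ],
  "claw": [1,1,1,1]
}}

```text
t: 11.08
tcp_pos: [0.4126, -0.2512, 0.0744]
tcp_rot: [3.124, 0.33, 0.001]
contact_force: [1.1, 0.2, 0.2]
gripper_width: 0.182
grip_force: 49.1
```

>>> {"fn": "arm_command", "kwargs": {
  "delta_pos": [
    [0,0,-10],
    [0,0,-35],
    [0,0,-65],
    [0,0,-85],
    [0,0,-90],
    [0,0,-90]
  ],
  "rotation": [
    [0,0,0],
    [0,0,0],
    [0,0,0],
    [0,0,0],
    [0,0,0],
    [0,0,0]
  ],
  "claw": [1,1,1,1,1,1]
}}

```text
t: 11.82
tcp_pos: [0.4121, -0.2511, 0.1643]
tcp_rot: [3.124, 0.33, -0.001]
contact_force: [0.0, -0.4, -1.9]
gripper_width: 0.177
grip_force: 49.0
```

>>> {"fn": "arm_command", "kwargs": {
  "delta_pos": [
    [8,-17,0],
    [25,-54,0],
    [45,-98,0],
    [65,-141,0],
    [85,-185,0],
    [105,-228,0],
    [125,-272,0],
    [140,-305,0]
  ],
  "rotation": [
    [0,0,0],
    [0,0,0],
    [0,0,0],
    [0,0,0],
    [0,0,0],
    [0,0,0],
    [0,0,0],
    [0,0,0]
  ],
  "claw": [1,1,1,1,1,1,1,1]
}}

```text
t: 12.82
tcp_pos: [0.4844, 0.0804, 0.1636]
tcp_rot: [-3.122, -0.335, 0.002]
contact_force: [1.4, -0.3, -1.1]
gripper_width: 0.179
grip_force: 49.0
```

>>> {"fn": "arm_command", "kwargs": {
  "delta_pos": [
    [15,-33,0],
    [30,-65,0],
    [45,-98,0],
    [55,-120,0],
    [60,-130,0],
    [60,-130,0],
    [60,-130,0]
  ],
  "rotation": [
    [0,0,0],
    [0,0,0],
    [0,0,0],
    [0,0,0],
    [0,0,0],
    [0,0,0],
    [0,0,0]
  ],
  "claw": [1,1,1,1,1,1,1]
}}

```text
t: 13.7
tcp_pos: [0.5166, 0.2149, 0.1638]
tcp_rot: [3.123, 0.329, -0.002]
contact_force: [-0.2, -0.0, -1.6]
gripper_width: 0.176
grip_force: 49.0
```

Run:
```python
from h import *
from scipy.spatial.transform import Rotation as R
snap('wrist','w6')
s=get_state();print(s['t'],s['tcp_pos'],R.from_rotvec(s['tcp_rot']).as_matrix().round(3))
im,W=cloud('w6');z=W[...,2];x,y=W[...,0],W[...,1];hsv=cv2.cvtColor(im,cv2.COLOR_RGB2HSV)
m=(hsv[...,0]>8)&(hsv[...,0]<25)&(hsv[...,1]>70)&(z>.165)&(z<.215)
P=W[m];print(np.median(P[:,2]),cv2.minAreaRect((P[:,:2]*1000).astype(np.float32)),P[:,0].max())
A=np.c_[P[:,:2],np.ones(len(P))];print('slope',np.linalg.lstsq(A,P[:,2],rcond=None)[0])
m=(hsv[...,1]<40)&(z>.105)&(z<.118)&(abs(y-.214)<.06)&(abs(x-.565)<.03)
P=W[m]
_,l,ce=cv2.kmeans(P[:,:2].astype(np.float32),2,None,(3,50,1e-6),9,0)
for i in range(2):
    q=P[l[:,0]==i];print(len(q),cv2.minAreaRect((q[:,:2]*1000).astype(np.float32)))
```

```text
13.75 [0.51679209 0.21474752 0.16396733] [[ 0.978  0.208 -0.001]
 [ 0.208 -0.978 -0.001]
 [-0.001  0.001 -1.   ]]
0.1928322642866201 ((543.3973999023438, 221.18817138671875), (129.49066162109375, 16.92112922668457), 11.796327590942383) 0.6074045242156385
slope [-0.00385408 -0.01722252  0.19852211]
370 ((559.6246337890625, 250.7637176513672), (10.195028305053711, 9.032482147216797), 11.703533172607422)
367 ((570.149169921875, 202.51797485351562), (10.188815116882324, 9.161757469177246), 11.472990989685059)
```

>>> {"fn": "arm_command", "kwargs": {
  "delta_pos": [
    [0.5,-1.2,20],
    [0.5,-1.2,45],
    [0.5,-1.2,65],
    [0.5,-1.2,78],
    [0.5,-1.2,86],
    [0.5,-1.2,89],
    [0.5,-1.2,89],
    [0.5,-1.2,89]
  ],
  "rotation": [
    [0,0,0],
    [0,0,0],
    [0,0,0],
    [0,0,0],
    [0,0,0],
    [0,0,0],
    [0,0,0],
    [0,0,0]
  ],
  "claw": [1,1,1,1,1,1,1,1]
}}

```text
t: 14.75
tcp_pos: [0.5177, 0.2177, 0.0759]
tcp_rot: [-3.124, -0.33, -0.002]
contact_force: [-0.2, -0.5, -0.2]
gripper_width: 0.174
grip_force: 49.0
```

>>> {"fn": "arm_command", "kwargs": {
  "delta_pos": [
    [0,1,1],
    [0,1,1.5],
    [0,1,1.5],
    [0,1,1.5],
    [0,1,1.5],
    [0,1,1.5],
    [0,1,1.5],
    [0,1,1.5]
  ],
  "rotation": [
    [0,0,0],
    [0,0,0],
    [0,0,0],
    [0,0,0],
    [0,0,0],
    [0,0,0],
    [0,0,0],
    [0,0,0]
  ],
  "claw": [1,1,0.5,0.2,-0.3,-1,-1,-1]
}}

```text
t: 15.75
tcp_pos: [0.5174, 0.2165, 0.0738]
tcp_rot: [-3.124, -0.331, -0.0]
contact_force: [0.7, 0.9, -0.2]
gripper_width: 0.998
grip_force: 0.0
```

>>> {"fn": "arm_command", "kwargs": {
  "delta_pos": [
    [0,0,0],
    [0,0,-15],
    [0,0,-45],
    [0,0,-85],
    [0,0,-125],
    [0,0,-145],
    [0,0,-145],
    [0,0,-145]
  ],
  "rotation": [
    [0,0,0],
    [0,0,0],
    [0,0,0],
    [0,0,0],
    [0,0,0],
    [0,0,0],
    [0,0,0],
    [0,0,0]
  ],
  "claw": [-1,-1,-1,-1,-1,-1,-1,-1]
}}

```text
t: 16.75
tcp_pos: [0.5167, 0.2158, 0.2176]
tcp_rot: [3.123, 0.33, -0.003]
contact_force: [-0.7, -0.4, -0.9]
gripper_width: 1.002
grip_force: 0.0
```

Run:
```python
from h import *
snap('wrist','w7');snap('side','s7')
s=get_state();print(s['t'],s['tcp_pos'],s['gripper_width'])
im,W=cloud('w7');z=W[...,2];x,y=W[...,0],W[...,1];hsv=cv2.cvtColor(im,cv2.COLOR_RGB2HSV)
m=(hsv[...,0]>8)&(hsv[...,0]<25)&(hsv[...,1]>70)&(z>.085)&(z<.125)
P=W[m];r=cv2.minAreaRect((P[P[:,2]>.097][:,:2]*1000).astype(np.float32));print(np.median(P[:,2]),r)
A=np.c_[P[:,:2],np.ones(len(P))];print('slope',np.linalg.lstsq(A,P[:,2],rcond=None)[0])
print('pos in rest',np.array([[.978,.21],[-.21,.978]])@(np.array(r[0])-8.5*np.array([.978,.21])-[518,216.3]))
im,W=cloud('s7');z=W[...,2]
m=(z>.035)&(z<.055)&(np.hypot(W[...,0]-.512,W[...,1]+.051)<.045);print('pot',cv2.minEnclosingCircle((W[m][:,:2]*1000).astype(np.float32)))
cv2.imwrite('pics/j7.png',np.hstack([cv2.resize(cv2.imread('pics/w7.png'),(400,300)),cv2.resize(cv2.imread('pics/s7.png')[160:400,160:480],(400,300))]))
```

```text
16.85 [0.51653116 0.21589263 0.21721419] 1.0022521029708191
0.10353555893935781 ((526.42626953125, 218.40786743164062), (165.48719787597656, 15.895609855651855), 11.948546409606934)
slope [ 0.00156721 -0.01280751  0.10535399]
pos in rest [0.17857976 0.29197775]
pot ((515.203369140625, -48.06515121459961), 32.781253814697266)
```

View pics/j7.png

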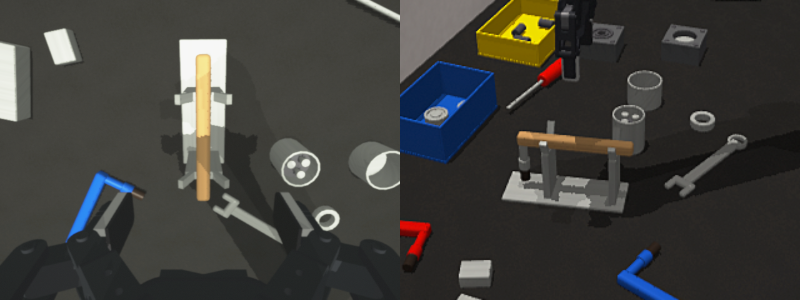

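The brush is level in both notches, centred within 0.5 mm, with the bristles hanging at (523,165) in the side half. The gripper is clear and the pot hasn't moved.

```bash
python3 -c "
from station import *
print(hand_in())"
```

```text
the job is handed in; nothing more can be done
None
```

I dipped the brush in the pot, pressed it lightly (about 1 N) on the floor of the empty seat and laid it back centred in its rest. The job was handed in at about 17 s, and no verdict came back.

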